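Demould the cured blanks and weigh them down on the curing rack

ROBOT

A 6-joint arm with a two-finger parallel gripper is mounted at the origin on the work surface. World frame = base frame: x ahead of the robot, y to its left, z up, the work surface at z = 0. Lengths are in mm, angles in rad, forces in N, time in s.
With the tool pointing down it reaches from about 325 to 875 mm from the base axis. Payload 4.4 kg.
Tool frame: the origin (TCP) lies on the centre line of the jaws, within the pads' length; the fingertips stand ahead of it and the grasp point (between the pads) lies 6 mm ahead of it (ctrl.tcp_to_tips is the z of the fingertips in the tool frame, in mm); z points along the fingers, y is the direction in which the jaws open and shut (so a half turn about z gives the same grasp; the last joint's range is limited). The gripper opens to 85 mm and grips with 20 to 120 N. Pads are 22 mm wide; open, the fingers measure 114 mm over their backs; the gripper's body (76 mm by 85 mm) begins 54 mm behind the grasp point. The pads swing forward as they close: fully open they stand 13 mm farther back than shut.
Start: joints at [-1.278, 0.207, 1.542, -0, 1.393, -0.15], TCP at [246.359, -519.552, 256.282] pointing down, gripper open.
Joint ranges: [-2.73, 2.73], [-0.86, 2.22], [0.23, 2.46], [-1.11, 4.25], [0.08, 2.63], [-2.82, 2.82]. Speed limits (rad/s): [2.79, 2.79, 3.14, 3.14, 3.14, 3.14].

INTERFACE

Orientations are given as a 3x3 rotation matrix whose columns are the frame's x, y, z axes.
In Python, from plant import ctrl, sensors, optics gives the robot as it stands. Calls block until the motion is done:
- ctrl.move_ptp(position, orientation): joint-space move of the TCP to a pose.
- ctrl.move_l(position, rot=None, vel=150, threshold=None): straight line of the TCP; rot=None keeps the orientation; vel is the mean speed in mm/s. With threshold (N) it stops when the force on the tool has changed by that much, and returns True; else False.
- ctrl.set_joints(angles): joint-space move.
- ctrl.gripper_to(opening, force=None): finger opening in mm; force is the grip in N (None keeps the last); returns when the fingers have stopped.
- ctrl.hold(seconds).
- ctrl.solve_ik(position, orientation): joint angles nearest the present ones, or None.
- sensors.read_state(): the state.
- optics.grab_frame(name): name is "scene" or "top"; returns (picture, depth): 400x640x3 uint8, red, green, blue; 400x640 float32, mm along the optical axis (not along the pixel's ray), 0 where there is no reading.
- optics.camera_params(name): a dict with "mtx" (3x3 intrinsics, pixels), "k1" (the pictures are not rectified: a ray, as slopes to the right and down, at radius r is drawn at 1 + k1 r^2 times it, then the intrinsics apply), "R" (3x3) and "t" (3): a world point X has camera coordinates R X + t. Camera axes: x right, y down, z forward; pixel columns grow to the right and rows downward; lengths in mm; the calibration is good to about 2 mm. A picture is of the moment at which its call begins. camera_params takes no time and is no camera call.
A pose or a line that the arm cannot do raises ctrl.MotionError and nothing moves.
- ctrl.finish_job(): hands the job in, once; it reports no verdict.
The state is a dict: "t": time; "q": joint angles; "qvel": joint speeds; "tau": joint torques, N m; "eef_pos": TCP position; "eef_rot": TCP orientation; "force": force on the tool from outside, world axes, zero at the start; "wrist_torque": the same for the moment, N m; "grip_width": finger opening in mm.
Only numpy, scipy, OpenCV 4.12 (cv2) and the standard library are available. Lean on these libraries where they do the work, as an engineer would, in place of code of your own. Each camera call takes 0.05 s, during which the arm holds its last target. There are 200 camera calls.

TASK

Throw the ejector lever of the casting mould fully over so that the near ends of the cured blanks come up, then tilt each blank out by its raised end, drawing it out from under the hold-down bar, and lay it flat on the wooden curing rack, centred across the three dowels and square to them. The resin is still soft, so hold the blanks gently, with no more than 30 N; when all are laid out, lay the steel weight bar that is parked on the mould flat along the rack over the middle of all of them, so that they cure straight. Put the lever all the way back, ready for the next pour, and leave the other things on the bench where they are.

Things in the scene. Friction and masses are not known exactly. Their poses are not given: they have to be found in the camera images.
- mould: White plastic casting mould, clamped to the bench, 182 (x) x 300 (y) mm, rim at z = 116 mm. Origin: bench level, under its middle; x along the four cavities (near end at -x, towards the robot at yaw 0), y across them, z up. End walls 12 mm thick, full height. From x = -79 to -25 mm the walls beside the cavities are cut down to z = 82 mm: room for fingers beside a raised blank
- cavity1 (a point): middle of the floor of cavity 1 (z = 66 mm). The four deep narrow cavities are alike and lie side by side, 76 mm apart, at y = -114, -38, 38 and 114 mm of the mould; each is 158 mm long (x -79 to 79 mm), 47 mm wide and 50 mm deep
- bar (a point): middle of the underside of the aluminium hold-down bar fixed across the rim over the far end of every cavity (x 35 to 91 mm, z 116 to 124 mm of the mould). A blank cannot come straight up past it: raise its near end further, to 25 or 30 degrees, and draw it out slantwise towards -x until its far end is clear of the bar
- eject_lever (a joint): ejector lever on the mould's +y side, rad: 0 = blades down (lever leans 0.4 rad to the mould's -x), 0.8 = fully over (leans 0.4 rad to +x). It turns about a line along y through x = -35, y = 186, z = 45 mm of the mould, is stiff (5 to 8 N at the knob) and stays where it is left
- blade1 (a point): top middle of the ejector blade of cavity 1. One blade under each cavity, at x = -45 mm of the mould; the lever moves all four together, from 4 mm under the cavity floor to 36 mm above it, which tips the near end of each blank up by about 16 degrees, to just above the rim, with its far end left at the bottom
- lever_knob (a point): centre of the black ball knob (32 mm diameter) at the end of the ejector lever, 130 mm from its pivot
- rack: wooden curing rack, fixed: three round dowels (12 mm) along its y, 296 mm long, at x = -45, 0 and 45 mm, their tops 46 mm above the bench, on two end boards (18 mm thick at y = -139 and 139 mm, 40 mm high). Origin: bench level, under its middle; x across the dowels, z up. There is open space below and beside the dowels
- weight_c (a point): centre of the weight, a dark steel box-section bar 40 (x) x 300 (y) x 20 (z) mm, 0.55 kg; at the start it is parked on top of the mould's hold-down bar, its y along the mould's y
- blank1_c (a point): centre of a cured casting blank, wood and grey resin, 150 (x) x 40 (y) x 16 (z) mm, about 0.12 kg; at the start it lies flat at the bottom of cavity 1 of the mould (y = -114 mm there), its x along the cavity, or is absent
- blank2_c (a point): centre of a cured casting blank, wood and grey resin, 150 (x) x 40 (y) x 16 (z) mm, about 0.12 kg; at the start it lies flat at the bottom of cavity 2 of the mould (y = -38 mm there), its x along the cavity, or is absent
- blank3_c (a point): centre of a cured casting blank, wood and grey resin, 150 (x) x 40 (y) x 16 (z) mm, about 0.12 kg; at the start it lies flat at the bottom of cavity 3 of the mould (y = 38 mm there), its x along the cavity, or is absent
- blank4_c (a point): centre of a cured casting blank, wood and grey resin, 150 (x) x 40 (y) x 16 (z) mm, about 0.12 kg; at the start it lies flat at the bottom of cavity 4 of the mould (y = 114 mm there), its x along the cavity, or is absent
- cup: white mixing cup, 84 mm across, 95 mm high; origin under its foot. Leave it alone
- sander: cork sanding block, 65 x 110 x 35 mm; origin under its middle. Leave it alone
- tape: roll of blue tape lying flat, 100 mm across, 24 mm high; origin under its middle. Leave it alone
- scraper: scraper lying flat, 250 mm long; origin at bench level under its middle. Leave it alone
- resin: white resin bottle, 76 mm across, 190 mm high; origin under its foot. Leave it alone
- hardener: amber bottle, 60 mm across, 150 mm high; origin under its foot. Leave it alone
- mallet: hammer lying flat, 260 mm long; origin at bench level under its middle. Leave it alone
Not all that is in view belongs to the job. What is shaped like the part that bears blank3_c but pink or red is not meant.

How it is judged (in metres and radians):
On the way:
1. the ejector lever is thrown fully over (at least 0.72 rad), blades up (value of joint eject_lever above 0.72 rad), for 0.2 s.
At the end, for the whole second after the job is handed in: each blank flat on the dowels (0.12 rad), centre within 40 mm of the middle dowel and 145 mm of the rack's middle, square within 0.35 rad; weight bar level (0.1 rad) on the blanks, along the rack (0.25 rad), within 40 mm of the middle dowel, over every blank's centre line; lever back within 0.08 rad (value of joint eject_lever below 0.08 rad and z of blank1_c in the frame of rack between 0.049 and 0.06 m and x of blank1_c in the frame of rack between -0.04 and 0.04 m and y of blank1_c in the frame of rack between -0.145 and 0.145 m and angle between the z axis of each of blank1_c, blank2_c, blank3_c, blank4_c and the z axis of rack, either way round below 0.12 rad and angle between the x axis of each of blank1_c, blank2_c, blank3_c, blank4_c and the x axis of rack, either way round below 0.35 rad and y of blank1_c in the frame of weight_c between -0.15 and 0.15 m and z of blank2_c in the frame of rack between 0.049 and 0.06 m and x of blank2_c in the frame of rack between -0.04 and 0.04 m and y of blank2_c in the frame of rack between -0.145 and 0.145 m and y of blank2_c in the frame of weight_c between -0.15 and 0.15 m and z of blank3_c in the frame of rack between 0.049 and 0.06 m and x of blank3_c in the frame of rack between -0.04 and 0.04 m and y of blank3_c in the frame of rack between -0.145 and 0.145 m and y of blank3_c in the frame of weight_c between -0.15 and 0.15 m and z of blank4_c in the frame of rack between 0.049 and 0.06 m and x of blank4_c in the frame of rack between -0.04 and 0.04 m and y of blank4_c in the frame of rack between -0.145 and 0.145 m and y of blank4_c in the frame of weight_c between -0.15 and 0.15 m and z of weight_c in the frame of rack between 0.066 and 0.079 m and x of weight_c in the frame of rack between -0.04 and 0.04 m and angle between the z axis of weight_c and the z axis of rack, either way round below 0.1 rad and angle between the y axis of weight_c and the y axis of rack, either way round below 0.25 rad); the robot touches nothing.
It fails at once if a blank is gripped with more than 30 N (both fingers together: 60 N, and a tenth more allowed) (contact force between the fingers and blank1 above 66 N or contact force between the fingers and blank2 above 66 N or contact force between the fingers and blank3 above 66 N or contact force between the fingers and blank4 above 66 N).
It fails at once if something else on the bench is shifted by more than 50 mm (distance of any of cup, sander, tape, scraper, resin, hardener, mallet from where it was at the start of the episode above 0.05 m).
Of blank1, blank2, blank3, blank4 only 2 to 4 are there at a start; the rules pass over those that are not, and their reading is None.
At some moment in a run one of blank1, blank2, blank3, blank4 may be knocked a few centimetres aside while the robot is not near it.
Once in a run the grip may slacken for a moment while it holds something.
It also fails if it takes over 210 s, if anything falls off the work surface, if the arm or the gripper's body presses on something with over 40 N, if the wrist force passes 120 N, or if a joint passes its speed limit or range.

## Working session

There is one attempt and no reset: what is moved stays moved. The work goes in short steps, each a Python script; the robot and the scene stay as the last script left them, time stands still between calls to the robot, and variables do not carry over. Pictures are saved under pics/ and viewed, about 12 in all and at most 16, crops included, and the job is handed in when it is done.

```bash
ls; mkdir -p pics; python3 - <<'E'
from plant import ctrl,sensors,optics
import cv2,numpy as np
for n in("scene","top"):
    p,d=optics.grab_frame(n); cv2.imwrite(f"pics/{n}0.png",p[:,:,::-1]); np.save(f"pics/{n}0d.npy",d)
    c=optics.camera_params(n); print(n,{k:np.round(v,4).tolist() for k,v in c.items()}, (d>0).mean(), d[200,320])
print(ctrl.tcp_to_tips, sensors.read_state()["t"])
E
```

```text
pics
scene {'mtx': [[443.3835, 0.0, 317.5169], [0.0, 443.3835, 204.3746], [0.0, 0.0, 1.0]], 'k1': -0.015, 'R': [[-0.0998, 0.9948, -0.0176], [0.731, 0.0613, -0.6796], [-0.675, -0.0807, -0.7334]], 't': [26.0547, -329.397, 1766.6445]} 0.99578515625 1481.1035
top {'mtx': [[361.4531, 0.0, 314.9356], [0.0, 361.4531, 196.4293], [0.0, 0.0, 1.0]], 'k1': -0.0789, 'R': [[-0.0023, -0.9998, 0.0198], [-0.9983, 0.0011, -0.0583], [0.0583, -0.0199, -0.9981]], 't': [15.2754, 563.9117, 1203.8588]} 0.996046875 1235.7727
25.0 0.1
```

View pics/scene0.png

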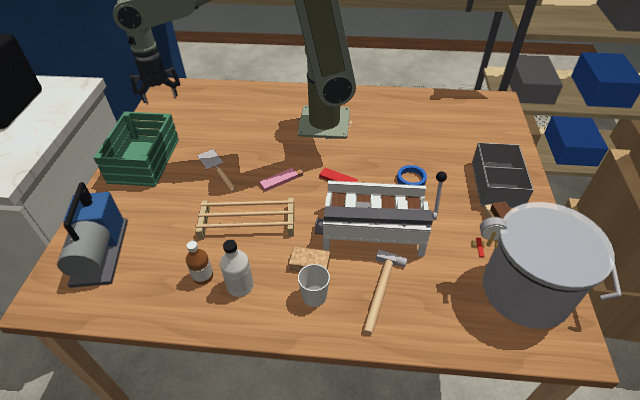

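View pics/top0.png

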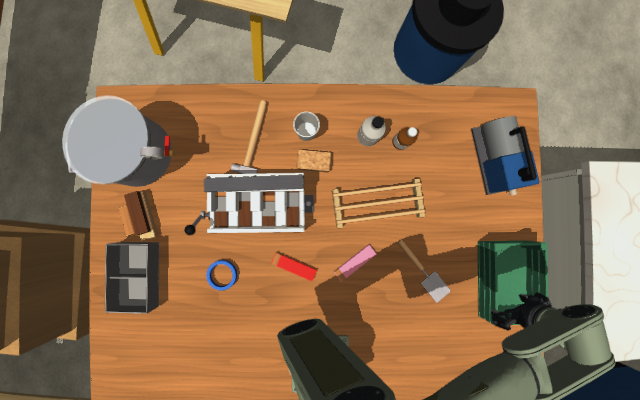

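The top view shows the mould at about (255,203), lever knob at (190,230) and rack at (378,203). The red (296,266) and pink (356,262) pieces are decoys. I'll look closer at the mould and rack.

```bash
cat > h.py <<'E'
import numpy as np,cv2
from plant import ctrl,sensors,optics
C={n:optics.camera_params(n) for n in("scene","top")}
def ray(n,u,v):
    c=C[n];k=np.asarray(c["mtx"]);x=(u-k[0,2])/k[0,0];y=(v-k[1,2])/k[1,1];rd=np.hypot(x,y);r=rd
    for _ in range(20): r=rd/(1+c["k1"]*r*r)
    s=r/rd if rd>0 else 1
    R=np.asarray(c["R"]);return -R.T@np.asarray(c["t"]), R.T@np.array([x*s,y*s,1])
def onz(n,u,v,z):
    o,d=ray(n,u,v);return o+d*(z-o[2])/d[2]
def ond(n,u,v,depth):
    o,d=ray(n,u,v);return o+d*depth
def proj(n,X):
    c=C[n];p=np.asarray(c["R"])@np.asarray(X,float)+c["t"];x,y=p[:2]/p[2];s=1+c["k1"]*(x*x+y*y)
    k=np.asarray(c["mtx"]);return np.array([k[0,0]*x*s+k[0,2],k[1,1]*y*s+k[1,2]])
def two(a,b):
    (o1,d1),(o2,d2)=ray("top",*a),ray("scene",*b)
    t=np.linalg.lstsq(np.c_[d1,-d2],o2-o1,rcond=None)[0];p,q=o1+t[0]*d1,o2+t[1]*d2
    return (p+q)/2,np.linalg.norm(p-q)
def crop(n,box,s,name,pic=None):
    p=optics.grab_frame(n)[0] if pic is None else pic
    u,v,w,h=box;cv2.imwrite(name,cv2.resize(p[v:v+h,u:u+w,::-1],None,fx=s,fy=s,interpolation=cv2.INTER_CUBIC))
def cloud(n,d):
    """Nx: world points image HxWx3"""
    c=C[n];k=np.asarray(c["mtx"]);H,W=d.shape;u,v=np.meshgrid(np.arange(W),np.arange(H))
    P=cv2.undistortPoints(np.stack([u,v],-1).reshape(-1,1,2).astype(float),k,np.array([c["k1"],0,0,0.])).reshape(H,W,2)
    X=np.dstack([P,np.ones((H,W))])*d[...,None]
    return (X-np.asarray(c["t"]))@np.asarray(c["R"])
E
python3 - <<'E'
from h import *
t=cv2.imread("pics/top0.png")[:,:,::-1];s=cv2.imread("pics/scene0.png")[:,:,::-1]
crop("top",(180,155,130,95),6,"pics/tc.png",t); crop("scene",(310,160,140,100),5.5,"pics/sc.png",s)
d=np.load("pics/top0d.npy");X=cloud("top",d)
Z=X[...,2]
print("bench z",np.median(Z[280:300,150:250]))
for v in range(165,240,6): print(v,np.round(Z[v,185:440:6]).astype(int).tolist())
E
```

```text
bench z 0.3991528446575123
165 [1, -1, 2, -3, 3, 2, 2, 1, 23, 17, 21, -1, -5, -2, -3, 1, 4, 1, 0, 35, 35, 34, 37, 33, 29, 1, 4, -2, -4, -3, -2, 4, -3, -1, -1, 2, 1, 2, 3, 4, 2, 3, -2]
171 [2, -1, -3, 2, 1, 0, 2, 1, 4, 24, 24, 26, 21, 1, -1, -1, 0, 0, -2, 2, 2, 1, 7, 21, -2, -2, 1, 2, 1, 2, -4, 0, -4, 0, 0, 0, 3, -1, -2, -1, -2, 0, 0]
177 [0, 1, 1, 3, 128, 128, 125, 126, 122, 142, 147, 144, 144, 145, 144, 143, 142, 146, 143, 148, 1, -1, 1, 6, 2, -5, 1, 3, 3, -1, -1, 0, 2, 4, -6, -2, 3, -3, 1, -1, 2, 1, -3]
183 [2, 1, 0, -2, 141, 142, 141, 141, 144, 141, 141, 144, 148, 145, 143, 145, 142, 147, 146, 143, -1, 3, 3, -2, 1, 1, 0, 1, 0, 2, -2, 2, -1, -2, 2, 0, -1, 3, 43, 49, -1, -2, -1]
189 [1, 4, 1, 2, 146, 146, 145, 144, 145, 146, 145, 140, 145, 142, 145, 136, 126, 124, 123, 129, 1, -5, 3, 2, -1, 39, 1, 2, -1, -1, 45, 40, 48, 46, 44, 3, -1, 3, 15, 41, 0, 3, 0]
195 [0, 3, 2, -1, 117, 85, 79, 117, 116, 80, 85, 115, 118, 79, 89, 117, 116, 83, 83, 117, 9, 3, 4, -7, -1, 45, 45, -6, 1, 3, 7, 1, 4, 2, 1, 2, 0, 0, 0, 43, 0, 3, -1]
201 [3, 1, -2, -2, 118, 82, 81, 117, 114, 82, 84, 118, 120, 82, 80
[... 415 characters left out ...]
3, 47, 43, 47, 46, 37, 1, -3, -2]
219 [2, 0, 96, 46, 53, 83, 80, 79, 83, 81, 82, 81, 84, 88, 79, 65, 82, 84, 82, 61, -2, 1, 6, 1, 4, 9, 39, 42, 46, 44, 48, 39, 0, 0, -2, -4, 2, -2, 3, -1, 1, -1, 0]
225 [-1, 175, 5, 1, 3, 80, 80, 81, 81, 81, 81, 85, 85, 81, 85, 61, 81, 85, 79, 69, 0, -3, 3, 1, 1, -1, 41, -3, 0, 0, -6, 0, 4, -1, 0, -1, -3, 1, -1, 1, -1, -1, -3]
231 [176, 182, 1, -1, 118, 114, 117, 111, 115, 118, 111, 114, 117, 119, 114, 118, 117, 119, 115, 121, 1, 2, -3, -6, -3, -1, 2, -4, -6, 1, -1, 3, 4, 3, -2, 2, -3, 2, -1, 0, -1, -2, 0]
237 [3, 6, 4, -2, 1, -2, -2, -1, 4, 1, -1, 1, 2, 0, -3, -1, 1, -2, 2, 3, 3, -4, -3, 0, -3, -3, 1, -3, -2, 2, 0, -2, -3, -2, -4, 3, 1, -5, -1, -1, 2, -3, 4]
```

View pics/tc.png

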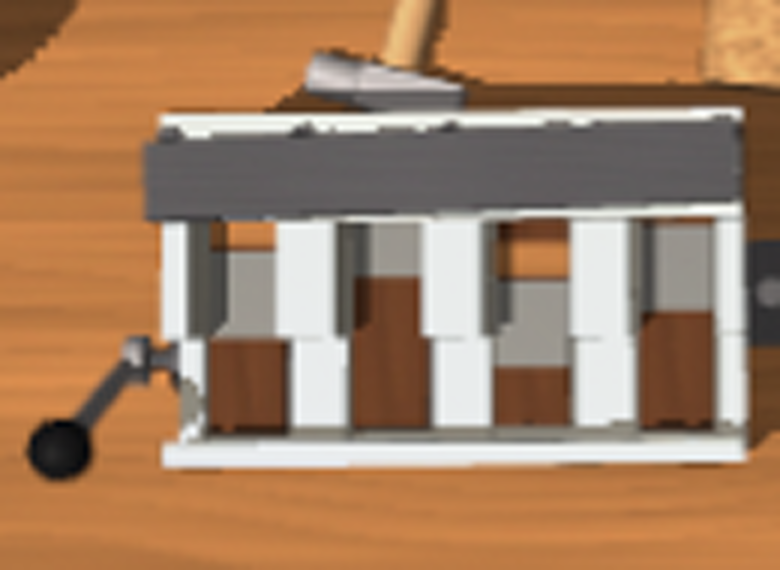

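View pics/sc.png

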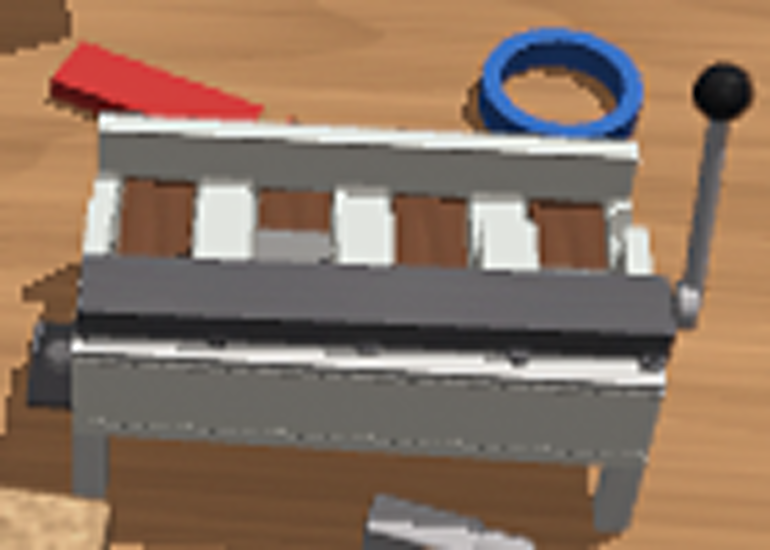

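All four cavities hold blanks. The knob, near rim corners and weight are all clear in both views. Next I'll compute poses.

```bash
python3 - <<'E'
from h import *
T=lambda x,y:(180+(x+.5)/6-.5,155+(y+.5)/6-.5); S=lambda x,y:(310+(x+.5)/5.5-.5,160+(y+.5)/5.5-.5)
r=lambda v:np.round(v,1).tolist()
# near rim corners two views
NL,NR,FR,FL=[T(*p) for p in((163,467),(748,463),(743,108),(160,116))]
for a,b in((NL,S(637,146)),(NR,S(100,115))):
    p,e=two(a,b);print("near rim corner two-view",r(p),round(e,1))
c=[onz("top",*p,116) for p in(NL,NR,FR,FL)];print("rim corners",[r(p) for p in c]);print("centre",r(np.mean(c,0)))
print("yaw from near edge",np.degrees(np.arctan2(*(c[0]-c[1])[[0,1]]*[-1,1])),"far",np.degrees(np.arctan2(*(c[3]-c[2])[[0,1]]*[-1,1])), "len",np.linalg.norm(c[0]-c[1]),np.linalg.norm(c[0]-c[3]))
p,e=two(T(59,449),S(722,91));print("knob",r(p),e)
w=[T(145,143),T(145,219),T(741,201),T(741,122)];W=[onz("top",*q,144) for q in w];print("weight",[r(x) for x in W],r(np.mean(W,0)))
# weight two view: near-left, near-right top corners
for a,b in((w[1],S(678,279)),(w[2],S(86,257))): print("weight corner",[r(two(a,b)[0]),round(two(a,b)[1],1)])
d=np.load("pics/top0d.npy");X=cloud("top",d)
sub=X[175:235,325:435].reshape(-1,3);m=(sub[:,2]>30)&(sub[:,2]<60);P=sub[m]
rc=cv2.minAreaRect(P[:,:2].astype(np.float32));print("rack",rc,np.median(P[:,2]),np.percentile(P[:,2],90))
# rack via scene depth
ds=np.load("pics/scene0d.npy");Y=cloud("scene",ds)[190:245,190:302].reshape(-1,3);P2=Y[(Y[:,2]>36)&(Y[:,2]<60)]
print("rack scene",cv2.minAreaRect(P2[:,:2].astype(np.float32)),len(P2))
print("knob depth pts",r(np.median(cloud("top",d)[228:232,188:192].reshape(-1,3),0)))
Y=cloud("scene",ds);print("scene bench",np.median(Y[270:290,120:170,2]))
E
```

```text
near rim corner two-view [446.9, 352.5, 110.0] 0.2
near rim corner two-view [448.8, 51.2, 111.8] 3.3
rim corners [[447.2, 350.7, 116.0], [449.1, 49.5, 116.0], [632.5, 52.0, 116.0], [628.8, 354.8, 116.0]]
centre [539.4, 201.8, 116.0]
yaw from near edge 0.36394500876826763 far 0.7014455829742238 len 301.178282442963 181.6220880398669
knob [458.0, 388.4, 165.5] 0.680075939852204
weight [[611.6, 354.3, 144.0], [573.1, 353.7, 144.0], [581.8, 52.7, 144.0], [621.8, 52.7, 144.0]] [597.1, 203.3, 144.0]
weight corner [[573.4, 357.9, 139.1], np.float64(5.4)]
weight corner [[582.1, 54.8, 138.2], np.float64(4.1)]
rack ((541.1015014648438, -197.03688049316406), (130.7014923095703, 298.6516418457031), 7.363227367401123) 43.63051386896237 47.56955080892312
rack scene ((545.3702392578125, -196.93157958984375), (128.384521484375, 296.86700439453125), 7.428832530975342) 1262
knob depth pts [458.2, 383.1, 181.7]
scene bench -1.2302836349258355
```

```bash
python3 - <<'E'
from h import *
crop("top",(320,165,125,75),6,"pics/tr.png",cv2.imread("pics/top0.png")[:,:,::-1])
crop("scene",(185,185,120,60),6,"pics/sr.png",cv2.imread("pics/scene0.png")[:,:,::-1])
a,b=cv2.imread("pics/tr.png"),cv2.imread("pics/sr.png")
b=cv2.copyMakeBorder(b,0,0,0,a.shape[1]-b.shape[1],0);cv2.imwrite("pics/r.png",cv2.resize(np.vstack([a,b]),None,fx=.74,fy=.74))
E
```

```text
(no output)
```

View pics/r.png

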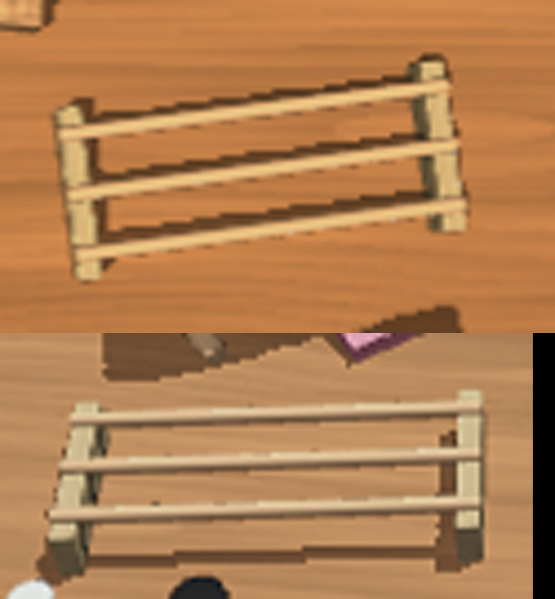

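Measurements agree with the given sizes:

| Item | Centre (x, y) mm | Yaw | Notes |
|---|---|---|---|
| Mould | (540, 202) | 0.5° | |
| Knob | (458, 388) | – | z = 165 |
| Rack | (543, -197) | 7.4° | Shown in both views; three dowels |
| Weight | (597, 203) | 1.8° | |

Next I'll check the IK and throw the lever, holding the knob with the jaws along x.

```bash
cat >> h.py <<'E'
from scipy.spatial.transform import Rotation as Ro
R0=np.array([[1,0,0],[0,-1,0],[0,0,-1.]])
def rot(yaw,a=0,flip=0): # degrees; a: tool leans so fingers point to -x (robot); yaw about world z
    return Ro.from_euler("z",yaw,degrees=True).as_matrix()@Ro.from_euler("y",a,degrees=True).as_matrix()@R0@Ro.from_euler("z",180*flip,degrees=True).as_matrix()
def tcp(g,R): return np.asarray(g,float)-6*R[:,2]   # grasp point -> TCP
M0=np.array([540.,202,0]);MY=.5
K0=np.array([542.,-197,0]);KY=7.4
def fr(o,y,p): return o+Ro.from_euler("z",y,degrees=True).apply(p)
mould=lambda *p:fr(M0,MY,p)
rack=lambda *p:fr(K0,KY,p)
def st(): s=sensors.read_state();return s
E
python3 - <<'E'
from h import *
s=st();print(np.round(s["eef_rot"],2).tolist())
def t(n,g,*a):
    for f in(0,1):
        R=rot(*a,flip=f);q=ctrl.solve_ik(tcp(g,R),R);print(n,a,f,None if q is None else np.round(q,2).tolist())
t("knob",[458,388,168],90);t("knobend",[558,388,168],90)
for y in(114,-114):
  t("cav",mould(-40,y,112),MY,16);t("cav28",mould(-40,y,140),MY,28);t("out",mould(-120,y,200),MY,28)
for y in(-99,99):t("rack",rack(-28,y,54),KY)
t("w",[597,203,135],92);t("wr",rack(0,0,72),90+KY)
E
```

```text
[[0.9, 0.43, -0.0], [0.43, -0.9, 0.0], [0.0, -0.0, -1.0]]
knob (90,) 0 [0.56, 0.34, 1.56, -0.0, 1.25, 0.56]
knob (90,) 1 [0.56, 0.34, 1.56, -0.0, 1.25, -2.58]
knobend (90,) 0 [0.48, 0.49, 1.34, -0.0, 1.31, 0.48]
knobend (90,) 1 [0.48, 0.49, 1.34, -0.0, 1.31, -2.66]
cav (0.5, 16) 0 [0.37, 0.53, 1.43, 0.1, 1.44, 1.9]
cav (0.5, 16) 1 [0.37, 0.53, 1.43, 0.1, 1.44, -1.24]
cav28 (0.5, 28) 0 [0.34, 0.62, 1.28, 0.15, 1.71, 1.89]
cav28 (0.5, 28) 1 [0.34, 0.62, 1.28, 0.15, 1.71, -1.26]
out (0.5, 28) 0 [0.38, 0.42, 1.45, 0.17, 1.73, 1.93]
out (0.5, 28) 1 [0.38, 0.42, 1.45, 0.17, 1.73, -1.21]
cav (0.5, 16) 0 [0.0, 0.4, 1.63, -0.0, 1.39, 1.57]
cav (0.5, 16) 1 [0.0, 0.4, 1.63, -0.0, 1.39, -1.58]
cav28 (0.5, 28) 0 [0.0, 0.5, 1.47, -0.0, 1.66, 1.57]
cav28 (0.5, 28) 1 [0.0, 0.5, 1.47, -0.0, 1.66, -1.58]
out (0.5, 28) 0 [0.0, 0.27, 1.64, -0.0, 1.71, 1.57]
out (0.5, 28) 1 [0.0, 0.27, 1.64, -0.0, 1.71, -1.58]
rack (7.4,) 0 [-0.66, 0.49, 1.61, -0.0, 1.04, 0.78]
rack (7.4,) 1 [-0.66, 0.49, 1.61, -0.0, 1.04, -2.36]
rack (7.4,) 0 [-0.37, 0.33, 1.85, -0.0, 0.96, 1.07]
rack (7.4,) 1 [-0.37, 0.33, 1.85, -0.0, 0.96, -2.07]
w (92,) 0 [0.19, 0.43, 1.5, -0.0, 1.21, 0.16]
w (92,) 1 None
wr (97.4,) 0 [-0.5, 0.42, 1.68, -0.0, 1.05, -0.63]
wr (97.4,) 1 [-0.5, 0.42, 1.68, -0.0, 1.05, 2.51]
```

```bash
python3 - <<'E'
from h import *
R=rot(90); k=np.array([458.,388,165.5]); L=130
g=lambda th:np.array([k[0]+L*(np.sin(th-.4)+np.sin(.4)),k[1],k[2]+L*(np.cos(th-.4)-np.cos(.4))+3])
p=lambda th:tcp(g(th),R)
ctrl.move_ptp(p(0)+[0,0,90],R); ctrl.gripper_to(60,30)
print(ctrl.move_l(p(0),vel=150,threshold=15)); ctrl.gripper_to(20,30); print("w",st()["grip_width"],st()["eef_pos"])
for th in np.linspace(.1,.8,8): ctrl.move_l(p(th),vel=80)
s=st();print(s["t"],s["eef_pos"],p(.8),s["force"],s["grip_width"])
ctrl.move_l(p(.8)+[3,0,0],vel=40);print(st()["force"],st()["eef_pos"]);ctrl.hold(.3)
ctrl.gripper_to(60,30);ctrl.move_l(p(.8)+[0,0,100],vel=200)
ctrl.move_ptp(np.array([350,150,320.]),rot(MY))
t,d=optics.grab_frame("top");s2,ds=optics.grab_frame("scene");print(st()["t"])
for n,a,b in(("top1",t,d),("scene1",s2,ds)):cv2.imwrite(f"pics/{n}.png",a[:,:,::-1]);np.save(f"pics/{n}d.npy",b)
crop("top",(180,155,130,95),6,"pics/tc1.png",t)
E
```

```text
False
w 30.007421653040623 [458.27019961 388.56301048 176.29354849]
7.325 [554.16868266 389.49588367 175.8123153 ] [559.248769 388.       174.5     ] [-15.038206     0.87044786  11.69202837] 30.3193065522623
[-21.93653673  -0.53584444  16.05629296] [554.41201041 389.52656319 175.73877749]
10.2417
```

View pics/tc1.png

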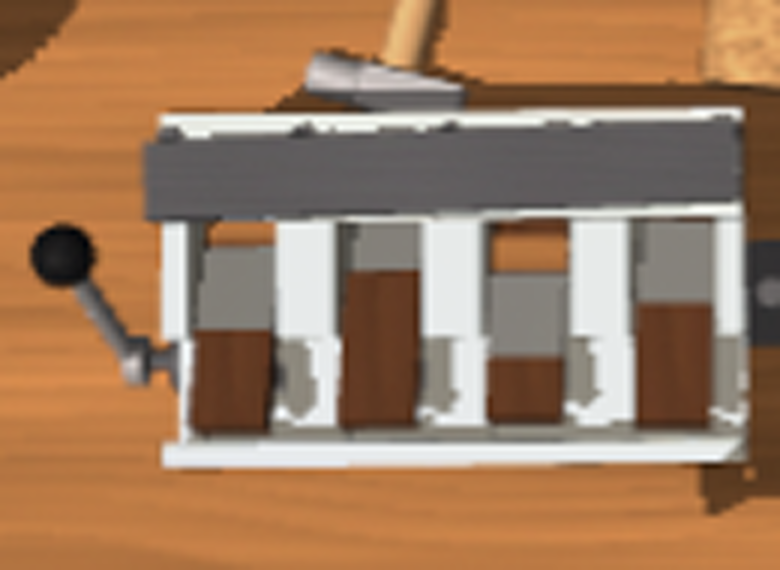

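The lever is over against its stop and all four near ends are raised; knob at crop (63,255). The near edges lie at crop y≈428. I'll fit each blank's plane from depth and find its near edge and y centre.

```bash
cat >> h.py <<'E'
M0=np.array([541.5,202,0])
E
python3 - <<'E'
from h import *
T=lambda x,y:(180+(x+.5)/6-.5,155+(y+.5)/6-.5)
X=cloud("top",np.load("pics/top1d.npy"))
for n,(x0,x1,y) in {4:(192,272,432),3:(340,418,427),2:(487,565,425),1:(637,712,427)}.items():
    (a,b),(c,_)=T(x0,y),T(x1,y)
    P=X[194:int(b)-1,int(a)+3:int(c)-1].reshape(-1,3);P=P[(P[:,2]>60)&(P[:,2]<140)]
    co=np.linalg.lstsq(np.c_[P[:,0],np.ones(len(P))],P[:,2],rcond=None)[0];res=P[:,2]-co[0]*P[:,0]-co[1]
    k=abs(res)<8;co=np.linalg.lstsq(np.c_[P[k,0],np.ones(k.sum())],P[k,2],rcond=None)[0]
    z=125
    for _ in range(5): e1=onz("top",a,b,z);e2=onz("top",c,b,z);z=co[0]*e1[0]+co[1]
    m=(e1+e2)/2; ml=Ro.from_euler("z",-MY,degrees=True).apply(m-M0)
    print(n,"near top edge world",np.round(m,1),"mould",np.round(ml,1),"w",round(e1[1]-e2[1],1),"tilt",round(np.degrees(np.arctan(-co[0])),1),"std",round(res[k].std(),1),k.sum())
E
```

```text
4 near top edge world [465.5 312.2 127.5] mould [-75.1 110.9 127.5] w 41.0 tilt 17.4 std 2.2 279
3 near top edge world [468.  237.2 126.8] mould [-73.2  35.9 126.8] w 39.8 tilt 17.2 std 2.1 269
2 near top edge world [469.  162.3 127. ] mould [-72.8 -39.  127. ] w 39.7 tilt 17.2 std 2.1 268
1 near top edge world [467.9  86.7 127.9] mould [ -74.6 -114.6  127.9] w 38.1 tilt 17.8 std 2.0 268
```

```bash
cat >> h.py <<'E'
S_,H_=36.,20.   # grasp distance from near end; TCP height above blank underside
YB={1:-114.6,2:-39.,3:35.9,4:110.9}; XN={1:-74.,2:-73.5,3:-73.5,4:-74.5}; YR={1:-99.,2:-33.,3:33.,4:99.}
def bp(F,a,y):
    "TCP and rotation for blank far-bottom F=(x,z) in mould frame, tilt a deg"
    r=np.radians(a);d=np.array([-np.cos(r),np.sin(r)]);n=np.array([np.sin(r),np.cos(r)])
    q=np.asarray(F)+(150-S_)*d+H_*n
    return mould(q[0],y,q[1]),rot(MY,a)
def pick(n,a0=17.,ztop=127.):
    r=np.radians(a0);F0=np.array([XN[n],ztop])+150*np.array([np.cos(r),-np.sin(r)])-16*np.array([np.sin(r),np.cos(r)])
    y=YB[n];p,R=bp(F0,a0,y)
    ctrl.move_ptp(p+[0,0,80],R);ctrl.gripper_to(56,25)
    hit=ctrl.move_l(p,vel=120,threshold=12);ctrl.gripper_to(30,25)
    print("pick",n,"F0",F0.round(1),"hit",hit,"w",round(st()["grip_width"],1),st()["eef_pos"].round(1))
    if st()["grip_width"]<37: raise SystemExit("no grip")
    F1=F0+[-4,2]
    for t in(.35,.7,1.): ctrl.move_l(*bp(F0+t*(F1-F0),a0+t*(29-a0),y),vel=60)
    d=np.array([-np.cos(np.radians(29)),np.sin(np.radians(29))])
    print("tilted",st()["force"].round(1))
    for s in(55,110): ctrl.move_l(*bp(F1+s*d,29,y),vel=110)
    print("out",st()["force"].round(1),st()["grip_width"].round(1))
    p,R=bp(F1+110*d,29,y);ctrl.move_l(p+[0,0,60],vel=200)
def over(n,xc=14.,h=90):
    R=rot(KY);p=rack(xc-75+S_,YR[n],46+H_+h);ctrl.move_ptp(p,R);print("over w",st()["grip_width"].round(1),"t",st()["t"])
def snap(k):
    o=[]
    for n in("top","scene"):
        a,b=optics.grab_frame(n);cv2.imwrite(f"pics/{n}{k}.png",a[:,:,::-1]);np.save(f"pics/{n}{k}d.npy",b);o.append(a)
    return o
def place(n,xc=14.):
    p=rack(xc-75+S_,YR[n],46+H_)
    ctrl.move_l(p+[0,0,15],vel=150);hit=ctrl.move_l(p+[0,0,1],vel=40,threshold=8)
    print("place hit",hit,st()["eef_pos"].round(1),st()["force"].round(1))
    ctrl.gripper_to(50,25);ctrl.move_l(st()["eef_pos"]+[0,0,100],vel=200)
E
python3 - <<'E'
from h import *
pick(1);over(1)
a,b=snap(2)
cv2.imwrite("pics/v2.png",np.hstack([cv2.resize(a[150:300,310:450,::-1],None,fx=2.8,fy=2.8,interpolation=2),cv2.resize(b[130:280,170:310,::-1],None,fx=2.8,fy=2.8,interpolation=2)]))
E
```

```text
pick 1 F0 [64.8 67.8] hit False w 39.4 [505.1  87.  121.5]
tilted [0.4 0.8 1.1]Traceback (most recent call last):
  File "<stdin>", line 2, in <module>
  File "h.py", line 60, in pick
    print("out",st()["force"].round(1),st()["grip_width"].round(1))
                                       ^^^^^^^^^^^^^^^^^^^^^^^^
AttributeError: 'float' object has no attribute 'round'
```

```bash
sed -i 's/st()\["grip_width"\].round(1)/round(st()["grip_width"],1)/' h.py
python3 - <<'E'
from h import *
print(st()["grip_width"],st()["force"])
ctrl.move_l(st()["eef_pos"]+[0,0,60],vel=200);over(1)
a,b=snap(2)
cv2.imwrite("pics/v2.png",np.hstack([cv2.resize(a[150:300,310:450,::-1],None,fx=2.8,fy=2.8,interpolation=2),cv2.resize(b[130:280,170:310,::-1],None,fx=2.8,fy=2.8,interpolation=2)]))
E
```

```text
39.604128809384 [ 0.43080964  0.24086524 -1.62894001]
over w 39.3 t 16.5083
```

View pics/v2.png

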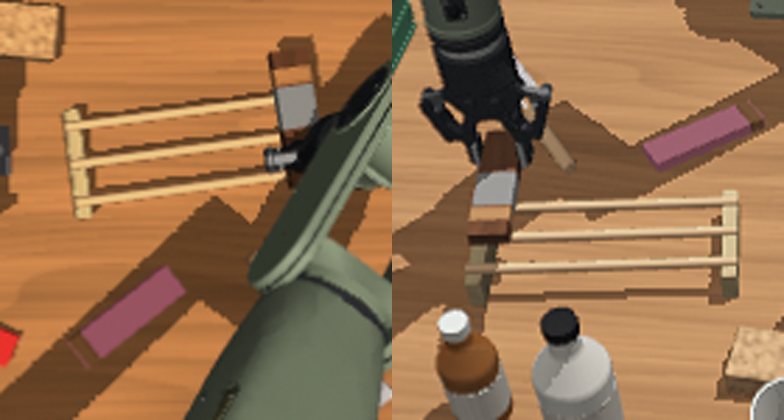

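Blank 1 is held and hangs over the rack's right end, about level. I'll place it and measure where it landed.

```bash
cat >> h.py <<'E'
def blanks(k):
    "blanks on rack from top depth: cloud points z 54..75 in rack area"
    X=cloud("top",np.load(f"pics/top{k}d.npy"))[160:245,320:440].reshape(-1,3)
    L=Ro.from_euler("z",-KY,degrees=True).apply(X-K0);m=(L[:,2]>54)&(L[:,2]<72)&(abs(L[:,0])<130)&(abs(L[:,1])<170)
    L=L[m]; im=np.zeros((280,360),np.uint8);ij=np.round(L[:,:2]+[140,180]).astype(int);im[ij[:,0],ij[:,1]]=255
    im=cv2.morphologyEx(im,cv2.MORPH_CLOSE,np.ones((7,7)))
    nc,lab,s,c=cv2.connectedComponentsWithStats(im)
    for i in range(1,nc):
        if s[i,4]<1500: continue
        q=L[lab[ij[:,0],ij[:,1]]==i];rc=cv2.minAreaRect(q[:,:2].astype(np.float32))
        co=np.linalg.lstsq(np.c_[q[:,:2],np.ones(len(q))],q[:,2],rcond=None)[0]
        print("on rack: centre",np.round(rc[0],1),"size",np.round(rc[1]),"ang",round(rc[2],1),"z",round(q[:,2].mean(),1),"slope",np.degrees(co[:2]).round(1))
def park():
    ctrl.move_ptp(np.array([350,0,330.]),rot(0));
E
python3 - <<'E'
from h import *
place(1);park();a,b=snap(3);blanks(3);print(st()["t"])
cv2.imwrite("pics/v3.png",np.hstack([cv2.resize(a[160:240,180:440,::-1],None,fx=3,fy=3,interpolation=2)]))
E
```

```text
place hit True [ 530.3 -298.7   67.3] [-0.6 -0.2  4. ]
on rack: centre [  16.2 -100. ] size [ 44. 151.] ang 89.8 z 61.8 slope [ 0.  -0.5]
20.125
```

View pics/v3.png

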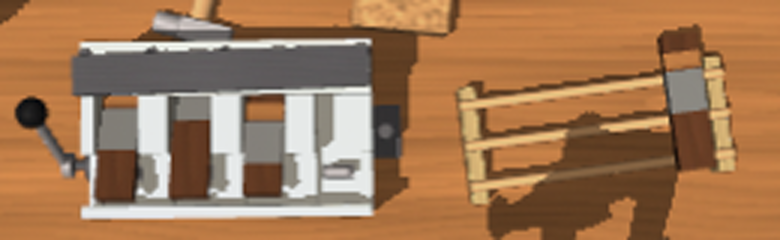

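Blank 1 lies flat at (16, -100) in the rack frame and square to it; its cavity is empty. Now the others.

```bash
python3 - <<'E'
from h import *
pick(2);over(2,11);snap(4);place(2,11);park();snap(5);blanks(5)
pick(3);over(3,11)
place(3,11);park();a,b=snap(6);blanks(6);print(st()["t"])
cv2.imwrite("pics/v6.png",np.hstack([cv2.resize(a[160:240,180:440,::-1],None,fx=3,fy=3,interpolation=2)]))
E
```

```text
pick 2 F0 [65.3 67.8] hit False w 39.5 [505.  162.8 121.6]
tilted [0.7 0.2 0.7]
out [ 0.2 -0.  -1.3] 39.4
over w 39.5 t 26.6083
place hit True [ 518.9 -233.6   67.5] [-0.6 -0.6  5.1]
on rack: centre [ 16.6 -99.9] size [151.  43.] ang 0.2 z 61.7 slope [0.1 0.4]
on rack: centre [ 16.2 -33.2] size [ 42. 150.] ang 90.0 z 62.0 slope [0.2 0.7]
pick 3 F0 [65.3 67.8] hit False w 39.6 [504.3 237.9 121.7]
tilted [ 0.4  0.4 -0.1]
out [ 0.7  0.6 -1.9] 39.4
over w 39.3 t 36.7167
place hit True [ 510.5 -168.1   67.6] [-1.4  0.1  4.2]
on rack: centre [  16.3 -100.1] size [151.  43.] ang 0.6 z 61.7 slope [ 0.1 -0.8]
on rack: centre [ 16. -33.] size [150.  42.] ang 0.4 z 61.8 slope [ 0.1 -0.3]
on rack: centre [14.5 33.6] size [150.  41.] ang 0.7 z 61.7 slope [ 0.  -1.3]
39.875
```

View pics/v6.png

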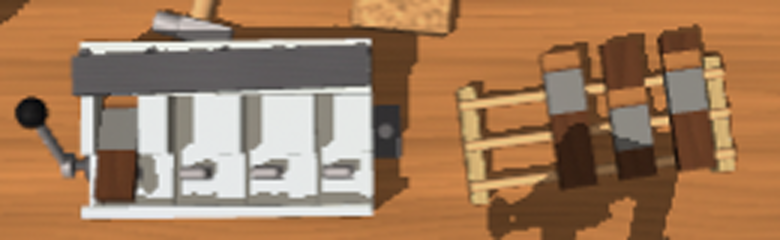

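Three blanks are laid correctly and blank 4 is still raised in its cavity. Next is blank 4, then a check of the weight's pose.

```bash
python3 - <<'E'
from h import *
pick(4);over(4,11);place(4,11);park();a,b=snap(7);blanks(7);print(st()["t"])
X=cloud("top",np.load("pics/top7d.npy"))[165:200,195:310].reshape(-1,3);m=(X[:,2]>136)&(X[:,2]<155)
rc=cv2.minAreaRect(X[m][:,:2].astype(np.float32));print("weight",rc,np.median(X[m][:,2]))
Y=cloud("scene",np.load("pics/scene7d.npy"))[190:235,315:440].reshape(-1,3);m=(Y[:,2]>136)&(Y[:,2]<155)
print("weight scene",cv2.minAreaRect(Y[m][:,:2].astype(np.float32)),np.median(Y[m][:,2]))
cv2.imwrite("pics/v7.png",np.hstack([cv2.resize(a[160:240,180:440,::-1],None,fx=3,fy=3,interpolation=2)]))
E
```

```text
pick 4 F0 [64.3 67.8] hit False w 39.3 [502.6 313.2 121.8]
tilted [-1.6  3.6  1.2]
out [-0.6 -0.  -2.6] 39.4
over w 39.5 t 46.7833
place hit True [ 502.1 -102.7   67.5] [-1.  -0.3  5.4]
on rack: centre [ 14.1 100. ] size [150.  41.] ang 1.1 z 61.9 slope [ 0.1 -0.3]
on rack: centre [ 16.3 -99.7] size [150.  42.] ang 0.2 z 61.8 slope [-0.1 -1.3]
on rack: centre [ 16.  -32.7] size [150.  42.] ang 0.0 z 61.9 slope [-0.1 -0.7]
on rack: centre [14.7 33.4] size [150.  42.] ang 0.9 z 61.7 slope [0.1 0.1]
49.825
weight ((597.3663940429688, 204.9378662109375), (40.59330368041992, 298.2336120605469), 1.9237996339797974) 143.81555505820393
weight scene ((599.7183837890625, 205.46153259277344), (46.032371520996094, 300.5429992675781), 1.923221468925476) 142.623868559564
```

View pics/v7.png

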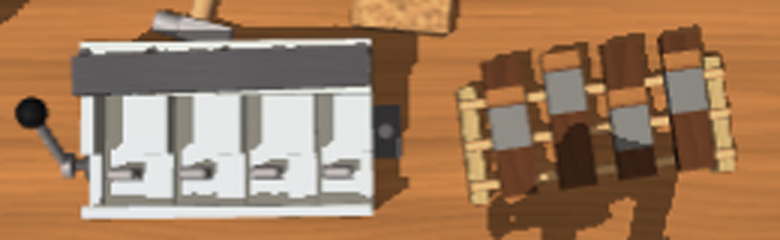

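All four are in place and the cavities are empty. The weight is at (598, 205) with its top at z=144. I'll move it now.

```bash
python3 - <<'E'
from h import *
R=rot(91.9);p=np.array([598,205,150.])
ctrl.move_ptp(p+[0,0,90],R);ctrl.gripper_to(62,80)
print(ctrl.move_l(p,vel=120,threshold=15));ctrl.gripper_to(30,80);print(st()["grip_width"],st()["eef_pos"])
z0=st()["eef_pos"][2]
ctrl.move_l(p+[0,0,110],vel=150);print(st()["grip_width"],st()["force"])
q=rack(7,0,z0-124+62)
ctrl.move_ptp(q+[0,0,110],rot(90+KY));snap(8);print(st()["grip_width"],st()["force"])
ctrl.move_l(q+[0,0,18],vel=150);print(ctrl.move_l(q+[0,0,.5],vel=30,threshold=8),st()["eef_pos"],q,st()["force"],st()["grip_width"])
X=cloud("top",np.load("pics/top8d.npy"))
E
```

```text
False
38.17844094771184 [598.7350684  205.22128055 151.88661174]
38.10067593623361 [-0.48692881 -0.76154443 -5.28049035]
38.009926429800636 [ 0.35788657 -0.08598503 -5.1089985 ]
False [ 548.95487157 -196.11730501   90.23735811] [ 548.94169814 -196.09843082   89.88661174] [-0.09499786 -0.12690913 -5.63971294] 37.81704246794884
```

```bash
python3 - <<'E'
from h import *
p=st()["eef_pos"]
print(ctrl.move_l(p-[0,0,6],vel=15,threshold=3),st()["eef_pos"],st()["force"])
ctrl.gripper_to(60,80);ctrl.move_l(st()["eef_pos"]+[0,0,110],vel=150);park()
a,b=snap(9);print(st()["t"])
cv2.imwrite("pics/v9.png",np.hstack([cv2.resize(a[155:245,320:440,::-1],None,fx=3.3,fy=3.3,interpolation=2),cv2.resize(b[170:260,180:300,::-1],None,fx=3.3,fy=3.3,interpolation=2)]))
X=cloud("top",np.load("pics/top9d.npy"))[160:245,320:440].reshape(-1,3);L=Ro.from_euler("z",-KY,degrees=True).apply(X-K0);m=(L[:,2]>76)&(L[:,2]<95)
rc=cv2.minAreaRect(L[m][:,:2].astype(np.float32));co=np.linalg.lstsq(np.c_[L[m][:,:2],np.ones(m.sum())],L[m][:,2],rcond=None)[0]
print("weight on rack",rc,L[m][:,2].mean(),np.degrees(co[:2]))
E
```

```text
True [ 549.15378459 -196.20835448   89.84410237] [ 0.14611117 -0.021925    5.29023944]
59.8333
weight on rack ((6.593482971191406, 0.2141265869140625), (303.129638671875, 40.268165588378906), 89.95125579833984) 81.83706159430156 [-0.2310496 -0.0513041]
```

View pics/v9.png

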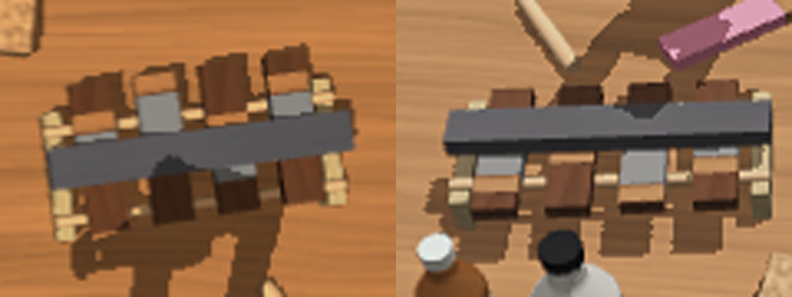

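The weight lies level along the rack over all four blanks. Now the lever goes back.

```bash
python3 - <<'E'
from h import *
R=rot(90); c=np.array([506.5,389.,45.8]); L=130
p=lambda th:tcp(c+[L*np.sin(th-.4),0,L*np.cos(th-.4)+3],R)
ctrl.move_ptp(p(.8)+[0,0,90],R); ctrl.gripper_to(60,30)
print(ctrl.move_l(p(.8),vel=150,threshold=15)); ctrl.gripper_to(20,30); print("w",st()["grip_width"],st()["eef_pos"])
for th in np.linspace(.7,0,8): ctrl.move_l(p(th),vel=80)
print(st()["eef_pos"],p(0),st()["force"])
ctrl.move_l(p(0)+[-4,0,-1],vel=40);print(st()["force"],st()["eef_pos"]);ctrl.hold(.3)
ctrl.gripper_to(60,30);ctrl.move_l(p(0)+[0,0,100],vel=200);park()
a,b=snap(10);print(st()["t"],st()["force"])
cv2.imwrite("pics/v10.png",np.vstack([cv2.resize(a[155:245,180:440,::-1],None,fx=3,fy=3,interpolation=2),cv2.resize(b[150:265,180:450,::-1],(780,325),interpolation=2)]))
K=cloud("top",np.load("pics/top10d.npy"))[215:245,180:200].reshape(-1,3);k=K[K[:,2]>155];print("knob",k.mean(0),"start 458")
X=cloud("top",np.load("pics/top10d.npy"))[160:245,320:440].reshape(-1,3);L=Ro.from_euler("z",-KY,degrees=True).apply(X-K0);m=(L[:,2]>76)&(L[:,2]<95)
print("weight",cv2.minAreaRect(L[m][:,:2].astype(np.float32)),L[m][:,2].mean())
K=cloud("top",np.load("pics/top0d.npy"))[215:245,180:200].reshape(-1,3);k=K[K[:,2]>155];print("knob0",k.mean(0))
E
```

```text
False
w 30.31448470815954 [554.01414113 389.67290051 177.12788604]
[459.0090699  388.99407241 177.57129445] [455.8756155  389.         174.53792922] [ 3.96017276 -2.41226901  7.75897629]
[ 5.23470637 -2.58588003  5.87374467] [455.88874216 389.03247088 176.72327613]
68.4917 [ 0.14757275 -0.28462186  0.17237077]
knob [455.85691192 376.38310178 197.55674915] start 458
weight ((6.58985710144043, -0.30511474609375), (304.5105895996094, 40.220550537109375), 89.9299545288086) 81.9383213059625
knob0 [457.1299692  380.27052818 186.96624396]
```

View pics/v10.png

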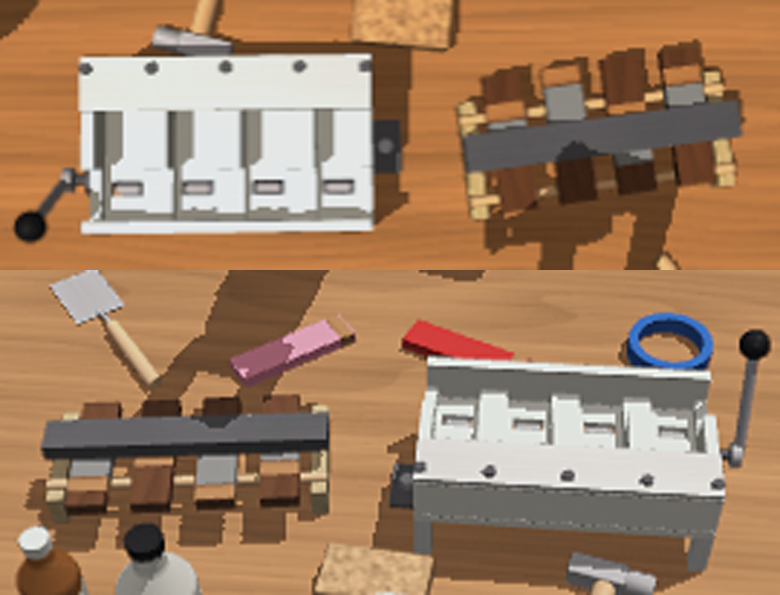

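```bash
python3 - <<'E'
from h import *
def c(n,k,b):
    p=cv2.imread(f"pics/{n}{k}.png");u,v,w,h=b;m=(p[v:v+h,u:u+w].max(2)<45).astype(np.uint8)
    _,l,s,q=cv2.connectedComponentsWithStats(m);i=1+s[1:,4].argmax();return q[i]+[u,v],s[i,4]
P=[]
for k in(0,10):
    t,s=c("top",k,(182,218,20,22)),c("scene",k,(430,168,22,20));print(k,t,s,two(t[0],s[0]))
E
```

```text
0 (array([189.63636364, 229.36363636]), np.int32(77)) (array([440.64864865, 176.45945946]), np.int32(74)) (array([458.0777159 , 388.02175658, 164.3069585 ]), np.float64(0.8281887207003803))
10 (array([189.57894737, 230.05263158]), np.int32(76)) (array([440.43243243, 176.36486486]), np.int32(74)) (array([456.01614745, 388.22792919, 162.86348355]), np.float64(1.6127545119728597))
```

The knob is back at its starting place (456 now, 458 at the start), so I'm handing the job in.

```bash
python3 -c "
from h import *
ctrl.finish_job();print(st()['t'])"
```

```text
the job is handed in; nothing more can be done
the job is handed in; nothing more can be done
```

The job is done and handed in after about 68 s of robot time. I threw the lever to its stop and drew all four blanks out slantwise with a 25 N grip. They went onto the rack with the weight along them, and then I put the lever back.

My last checks from the camera depth:
- **Blanks:** the four lie flat (tops at z of about 62 mm) and square to the dowels within about 1°. Their y spacing is -100, -33, 33 and 100 mm in the rack frame. I last measured them just before laying the weight; later pictures showed no shift.
- **Weight bar:** it is level, at x = 6.6 mm, parallel to the rack within 0.1°, and reaches over all four blanks.
- **Lever:** the knob measured x = 456 mm against 458 mm at the start, so it is fully back within measuring error.
- **Other things:** those in the last picture look unmoved; I did not measure them.

Two points fell short of ideal:
- **Blank centring:** the blanks sit 14–16 mm off the middle dowel. I aimed 11–14 mm off so the fingers would fit between the dowels; the limit is 40 mm.
- **Mould height:** the two-view height of the mould's near rim read 110–112 mm instead of 116 mm. The depth readings and the grasps agreed with 116 mm.

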